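# Key a centrifuge rotor onto its drive

### The arm

A 6-joint arm with a two-finger parallel gripper is mounted at the origin on the work surface. World frame = base frame: x ahead of the robot, y to its left, z up, the work surface at z = 0. Lengths are in m, angles in degrees, forces in N, time in s.
With the tool pointing down it reaches from about 0.325 to 0.875 m from the base axis. Payload 4.4 kg.
Tool frame: the origin (TCP) lies midway between the tips of the shut fingers; the grasp point (between the pads) lies 19 mm behind it; z points along the fingers, y is the line along which they close (so a half turn about z gives the same grasp; the last joint's range is limited). The gripper opens to 85 mm and grips with 20 to 120 N. Pads are 22 mm wide; open, the fingers measure 114 mm over their backs; the gripper's body (76 mm by 85 mm) begins 54 mm behind the grasp point. The pads swing forward as they close: fully open they stand 13 mm farther back than shut.
Start: joints at [-72.508, 11.837, 88.321, -0, 79.842, -8.623], TCP at [0.253, -0.516, 0.231] pointing down, gripper open.
Joint ranges: [-156.59, 156.59], [-49.26, 127.26], [12.9, 141.05], [-63.56, 243.56], [4.71, 150.69], [-161.64, 161.64]. Speed limits (degrees/s): [159.86, 159.86, 180, 180, 180, 180].

### API

Orientations are given as [roll, pitch, yaw] about the fixed x, y, z axes, in that order (R = Rz(yaw) Ry(pitch) Rx(roll)).
In Python, from workcell import r gives the robot as it stands.
- The arm moves only by the shell command python3 -m pendant 'ROWS' [OPENING] [FORCE]. ROWS is JSON, a list of rows, each an object of numbers: "x", "y", "z": the shift along the tool's x, y, z each as a share of 0.5 m, from -1 to 1; "wx", "wy", "wz": the turn, a rotation vector about the tool's x, y, z each as a share of 90 degrees, from -1 to 1. A call has exactly 10 rows; each row is the pose to reach, as a shift and turn from the pose commanded when the call began, along the tool's axes at that moment; what a row does not reach only later rows make up. A row lasts 1/10 s, in which the tool goes at most 50 mm and 8.59 degrees, less where a joint would pass 70% of its speed; a pose out of reach is approached as far as the arm can. A call with a number of a shift or a turn outside -1 to 1 is refused whole. A call with a gripper value outside its range is refused whole. OPENING is the opening, from 0 (shut) to 1 (fully open), set as the call begins (- or left out, the last holds). The fingers move at their own pace and stop on an object; FORCE is the grip in N (left out, the last holds). Time passes only in rows, so rows that repeat a pose let the fingers close, or fill a call up. It gives the time, the measured TCP pose, the force, the opening and the grip force at its end, in the units of the state.
- r.read_state(): the state, without advancing time (a new reading comes with each control period).
- r.grab_frame(name): name is "scene" or "top" or "wrist"; returns the picture (480x640x3 uint8, red, green, blue); there is no depth.
- r.camera_info(name): a dict with "K" (3x3 intrinsics, pixels), "world_to_cam" (4x4, takes a point from world to camera coordinates). Camera axes: x right, y up, looking along -z (the intrinsics and any distortion apply to the point x, -y, -z); pixel columns grow to the right and rows downward; lengths in m; the calibration is good to about 2 mm. A picture is of the moment at which its call begins: read the wrist's pose just before it. camera_info takes no time and is no camera call; for the wrist camera it gives the pose at the moment of the call.
- r.sign_off(): hands the job in; it is judged then, once.
Trained networks look in the newest picture that a camera, given by its name, has taken for a name from the list of things; names that differ only in an ending like _2 or _b are one class to them, and where a whole thing is asked for, a point or a joint stands for the part that bears it (a point fixed in the world has none). Each returns a list of dicts, best first, with "score" (0 to 1); they miss things now and then, are a little off and sometimes report something else, mostly with a low value. They report only what shows in the picture. A call takes as long as a camera call. They do not tell look-alikes from the thing itself.
- r.search_frame(camera, thing): "location" ([x, y, z] in m, in world coordinates, good to about 4 mm: the middle of the surface that is visible of it).
- r.pinpoint(camera, thing): "location" ([x, y, z] in m, in world coordinates, good to about 4 mm: a listed point, or the origin of a listed thing).
The state is a dict: "clock": time; "q": joint angles; "qd": joint speeds; "joint_torque": joint torques, N m; "tool_pos": TCP position; "orientation": TCP orientation; "ft_force": force on the tool from outside, world axes, zero at the start; "moment": the same for the moment, N m; "width": finger opening in m; "finger_force": force on a finger pad.
Only numpy, scipy, OpenCV 4.12 (cv2) and the standard library are available. Lean on these libraries where they do the work, as an engineer would, in place of code of your own. Each camera call takes 0.05 s, during which the arm holds its last target. There are 200 camera calls.

### The job

Take the flat eight-hole rotor by its black grip from its stand and fit it to the rotor drive: lower its foot into the steel collar and turn it under light pressure, a few newtons, until the cross key falls into the slot and the rotor sits fully home, level and flush on the collar, then let go. Never lean on it or force it once it has keyed (25 N on the drive is too much), and leave the other rotor and the rest of the bench undisturbed.

Things in the scene. Friction and masses are not known exactly. Their poses are not given: they have to be found in the camera images.
- rotor: flat aluminium rotor, 0.25 to 0.4 kg, loose, upright in its stand at the start. Disc 84 mm diameter, 20 mm thick, eight small dark holes in its top. Origin: centre of the disc's flat underside; z up. Under the disc a round steel foot, 36 mm diameter, lower edge chamfered, reaches to 16 mm below the origin; under the foot is the key
- rotor_grip (a point): middle of the rotor's black upright grip, 40 mm above the rotor's origin, same axes. The grip is 38 mm long along x, 14 mm thick along y, and stands from the disc's top (20 mm above the rotor's origin) to 57 mm above the origin
- rotor_key (a point): centre of the key's lower face, 26 mm below the rotor's origin, same axes. The key is a cross of two bars, each 32 x 8 mm, along x and y, 10 mm high (from 16 to 26 mm below the rotor's origin); a quarter turn gives the same key
- drive: rotor drive, fixed to the bench: low white housing 210 x 180 mm, 60 mm high, with a grey disc and a steel collar on top. Origin: centre of its underside, straight below the collar; z up. Inside the collar is a brass coupling plate with a cross slot
- seat (a point): centre of the collar's mouth, 100 mm above the drive's underside, on the drive's axis; z up. Collar 60 mm outside diameter, bore 39 mm, its rim standing 34 mm above the grey disc. The home rotor's origin lies here, its underside flat on the rim. With the key on top of the plate the rotor stands 9 mm too high (4 mm with the plate pressed right down)
- plate (a point): centre of the coupling plate's top as it stands unpressed, 17 mm below the collar's mouth. Its cross slot (11.5 mm wide, 11 mm deep) stands at any angle, unrelated to this point's axes, and does not turn. Sprung: gives straight down 5 mm, starting at about 6 N, hard stop at about 9 N. Within about 5 degrees of the slot's angle it springs up round the key, the push vanishes and the rotor can go down
- stand: grey ring stand of the rotor, 30 mm high, 64 mm outside, 46 mm bore, fixed to the bench; origin at the centre of its underside. The rotor's disc lies on top of it, its foot hanging free in the bore
- other_rotor: the other rotor, cone-shaped, 80 mm diameter, 62 mm high with a round black knob, in a second stand like the first (the two stands may be in either place): leave it
- beaker: glass beaker, 68 mm diameter, 85 mm high, origin at its underside: leave it
- bottle: amber bottle, 64 mm diameter, 150 mm high, origin at its underside: leave it
- dish: low amber dish, 62 mm diameter, 13 mm high, origin at its underside: leave it
- wrench: 140 mm wrench lying flat on the bench, 5 mm thick: leave it
- jar: white jar with blue cap, 72 mm diameter, 80 mm high, origin at its underside: leave it
Things that resemble listed ones, but are neither listed nor needed, are in the scene too. What is shaped like the rotor but green or orange is not meant.

How it is judged:
By the outcome, as a careful person would: the job done as asked, in the order asked, and still so for the second after the job is handed in, with the robot touching nothing.
It also fails if it takes over 58 s, if anything falls off the work surface, if the arm or the gripper's body presses on something with over 40 N, if the wrist force passes 120 N, or if a joint passes its speed limit or range.

## Working session

There is one attempt and no reset: what is moved stays moved. The work goes in short steps, Python scripts to look and compute and a shell command to move; the robot and the scene stay as the last step left them, time stands still between calls to the robot, and variables do not carry over. Pictures are saved under pics/ and viewed, at most 10 in all, crops included, and the job is handed in when it is done.

```bash
mkdir -p pics; ls; python3 - <<'E'
from workcell import r
import cv2
s=r.read_state(); print({k:s[k] for k in('clock','tool_pos','orientation','ft_force','width')})
for c in('scene','top'):
    im=r.grab_frame(c); cv2.imwrite(f'pics/{c}0.png',im[:,:,::-1])
    for t in('rotor','rotor_grip','seat','drive','stand','other_rotor'):
        print(c,t,[(round(d['score'],2),[round(v,3) for v in d['location']]) for d in r.pinpoint(c,t)[:3]])
E
```

```text
pics
{'clock': 0.0, 'tool_pos': array([ 0.25284073, -0.51555976,  0.23009629]), 'orientation': array([-1.79866880e+02, -1.93420406e-02,  2.61141587e+01]), 'ft_force': array([-0.03738901, -0.49737768, -0.42583322]), 'width': 0.08531431216014722}
scene rotor [(0.96, [0.29, -0.185, 0.028]), (0.88, [0.436, -0.152, 0.034])]
scene rotor_grip [(0.98, [0.443, -0.155, 0.078]), (0.9, [0.377, -0.298, 0.065]), (0.61, [0.481, -0.453, 0.001])]
scene seat [(0.72, [0.509, 0.224, 0.098])]
scene drive [(0.77, [0.504, 0.219, 0.001])]
scene stand [(0.8, [0.439, -0.152, 0.0]), (0.47, [0.504, 0.218, 0.087])]
scene other_rotor [(0.86, [0.627, -0.208, 0.03])]
top rotor [(0.84, [0.29, -0.182, 0.025]), (0.8, [0.377, -0.299, 0.022]), (0.64, [0.438, -0.153, 0.026])]
top rotor_grip [(0.78, [0.441, -0.158, 0.069]), (0.69, [0.296, -0.181, 0.067]), (0.69, [0.379, -0.297, 0.069])]
top seat [(0.9, [0.505, 0.222, 0.103])]
top drive [(0.77, [0.506, 0.227, 0.002])]
top stand [(0.73, [0.437, -0.154, 0.002])]
top other_rotor [(0.55, [0.627, -0.21, 0.029])]
```

View pics/scene0.png

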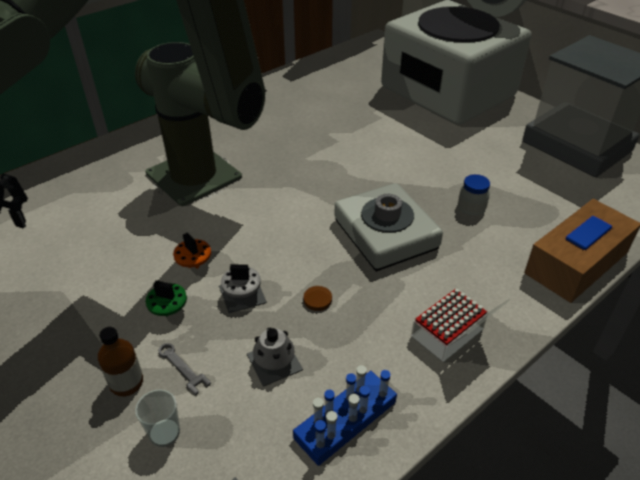

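View pics/top0.png

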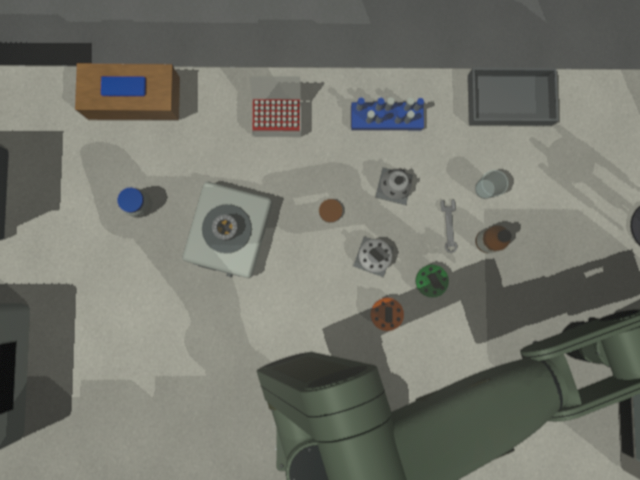

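```bash
cat > h.py <<'E'
import numpy as np, cv2
from scipy.spatial.transform import Rotation as R
from workcell import r
def pose():
    s=r.read_state(); return np.array(s['tool_pos']),R.from_euler('xyz',s['orientation'],degrees=True)
def to(p,yaw):
    """rows values for reaching world TCP p with tool down, yaw"""
    p0,R0=pose(); d=R0.inv().apply(np.array(p)-p0)/0.5
    w=(R0.inv()*R.from_euler('xyz',[180,0,yaw],degrees=True)).as_rotvec(degrees=True)/90
    print('xyz',d.round(4),'w',w.round(4)); return d,w
def proj(cam,P):
    c=r.camera_info(cam); q=(np.array(c['world_to_cam'])@np.c_[np.atleast_2d(P),np.ones(len(np.atleast_2d(P)))].T)[:3]
    u=np.array(c['K'])@np.array([q[0],-q[1],-q[2]]); return (u[:2]/u[2]).T
def rectify(cam,im,c,half=.06,n=500):
    """top-down metric view at plane z=c[2]: up=+x world, left=+y"""
    c=np.array(c); k=half
    W=c+np.array([[k,k,0],[k,-k,0],[-k,-k,0],[-k,k,0]])
    H=cv2.getPerspectiveTransform(proj(cam,W).astype('f4'),np.float32([[0,0],[n,0],[n,n],[0,n]]))
    return cv2.warpPerspective(im,H,(n,n))
E
python3 -m pendant '[{"x":0.052,"y":-0.039},{"x":0.124,"y":-0.093},{"x":0.196,"y":-0.147},{"x":0.274,"y":-0.205},{"x":0.352,"y":-0.264},{"x":0.43,"y":-0.323},{"x":0.508,"y":-0.381},{"x":0.586,"y":-0.44},{"x":0.639,"y":-0.479},{"x":0.652,"y":-0.489}]' 1
python3 - <<'E'
from h import *
im=r.grab_frame('wrist'); 
C=np.array(r.camera_info('wrist')['world_to_cam']); print('cam',(-C[:3,:3].T@C[:3,3]).round(3))
for t in('rotor','rotor_grip'): print(t,[(round(d['score'],2),np.round(d['location'],4)) for d in r.pinpoint('wrist',t)[:3]])
t=r.grab_frame('top')
cv2.imwrite('pics/a.png',np.hstack([cv2.resize(im,(400,300)),cv2.resize(rectify('wrist',im,[.438,-.153,.087],.05,300),(300,300))])[:,:,::-1])
cv2.imwrite('pics/b.png',np.hstack([rectify('top',t,[.506,.223,.083],.04,400),rectify('top',t,[.438,-.153,.087],.05,400)])[:,:,::-1])
E
```

```text
cam [ 0.325 -0.48   0.373]
rotor []
rotor_grip []invalid input
```

View pics/a.png

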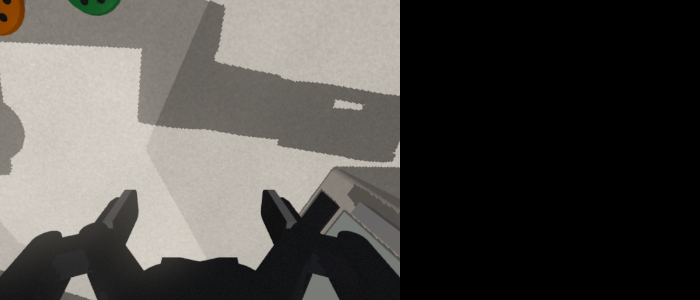

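View pics/b.png

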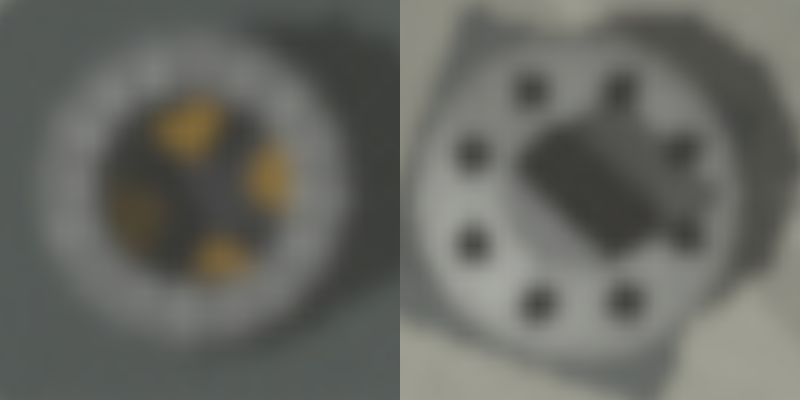

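```bash

python3 -m pendant '[{"x":0.052,"y":-0.039,"z":0,"wx":0,"wy":0,"wz":-0.02},{"x":0.124,"y":-0.093,"z":0,"wx":0,"wy":0,"wz":-0.04},{"x":0.196,"y":-0.147,"z":0,"wx":0,"wy":0,"wz":-0.06},{"x":0.274,"y":-0.205,"z":0,"wx":0,"wy":0,"wz":-0.09},{"x":0.352,"y":-0.264,"z":0,"wx":0,"wy":0,"wz":-0.12},{"x":0.43,"y":-0.323,"z":0,"wx":0,"wy":0,"wz":-0.15},{"x":0.508,"y":-0.381,"z":0,"wx":0,"wy":0,"wz":-0.18},{"x":0.586,"y":-0.44,"z":0,"wx":0,"wy":0,"wz":-0.2},{"x":0.639,"y":-0.479,"z":0,"wx":0,"wy":0,"wz":-0.21},{"x":0.652,"y":-0.489,"z":0,"wx":0,"wy":0,"wz":-0.21}]' 1.0

```

```text
clock: 1.9
tool_pos: [0.4392, -0.1504, 0.2315]
orientation: [180.0, -0.1, 45.3]
ft_force: [-0.2, -0.7, -0.3]
width: 0.0854
finger_force: 0.0
```

```bash
python3 - <<'E'
from h import *
im=r.grab_frame('wrist'); 
C=np.array(r.camera_info('wrist')['world_to_cam']); print('cam',(-C[:3,:3].T@C[:3,3]).round(3))
for t in('rotor','rotor_grip'): print(t,[(round(d['score'],2),np.round(d['location'],4)) for d in r.pinpoint('wrist',t)[:3]])
print(r.read_state()['q'])
cv2.imwrite('pics/c.png',np.hstack([cv2.resize(im,(400,300)),cv2.resize(rectify('wrist',im,[.438,-.153,.087],.05,300),(300,300))])[:,:,::-1])
E
```

```text
cam [ 0.495 -0.094  0.374]
rotor [(0.97, array([ 0.3759, -0.2979,  0.026 ])), (0.72, array([ 0.2907, -0.1825,  0.0215])), (0.56, array([ 0.4417, -0.1525,  0.0353]))]
rotor_grip [(0.9, array([ 0.3785, -0.2971,  0.068 ])), (0.89, array([ 0.4365, -0.15  ,  0.0692])), (0.73, array([ 0.2923, -0.1851,  0.063 ]))]
[-2.99806120e+01 -1.93051734e+00  1.03223473e+02 -5.21303023e-02
  7.86979354e+01  1.49651812e+01]
```

View pics/c.png

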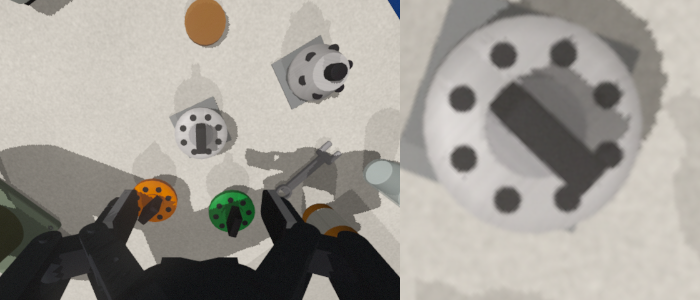

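```bash

python3 -m pendant '[{"x":-0.005,"y":0.005,"z":0.03,"wx":0,"wy":0,"wz":-0.013},{"x":-0.005,"y":0.005,"z":0.08,"wx":0,"wy":0,"wz":-0.013},{"x":-0.005,"y":0.005,"z":0.14,"wx":0,"wy":0,"wz":-0.013},{"x":-0.005,"y":0.005,"z":0.2,"wx":0,"wy":0,"wz":-0.013},{"x":-0.005,"y":0.005,"z":0.26,"wx":0,"wy":0,"wz":-0.013},{"x":-0.005,"y":0.005,"z":0.3,"wx":0,"wy":0,"wz":-0.013},{"x":-0.005,"y":0.005,"z":0.33,"wx":0,"wy":0,"wz":-0.013},{"x":-0.005,"y":0.005,"z":0.345,"wx":0,"wy":0,"wz":-0.013},{"x":-0.005,"y":0.005,"z":0.353,"wx":0,"wy":0,"wz":-0.013},{"x":-0.005,"y":0.005,"z":0.353,"wx":0,"wy":0,"wz":-0.013}]' 0.6
python3 -m pendant '[{"x":0,"y":0,"z":0,"wx":0,"wy":0,"wz":0},{"x":0,"y":0,"z":0,"wx":0,"wy":0,"wz":0},{"x":0,"y":0,"z":0,"wx":0,"wy":0,"wz":0},{"x":0,"y":0,"z":0,"wx":0,"wy":0,"wz":0},{"x":0,"y":0,"z":0,"wx":0,"wy":0,"wz":0},{"x":0,"y":0,"z":0,"wx":0,"wy":0,"wz":0},{"x":0,"y":0,"z":0,"wx":0,"wy":0,"wz":0},{"x":0,"y":0,"z":0,"wx":0,"wy":0,"wz":0},{"x":0,"y":0,"z":0,"wx":0,"wy":0,"wz":0},{"x":0,"y":0,"z":0,"wx":0,"wy":0,"wz":0}]' 0.0 60

```

```text
clock: 3.05
tool_pos: [0.438, -0.1576, 0.0548]
orientation: [-180.0, 0.0, 46.1]
ft_force: [-0.3, 0.1, 0.3]
width: 0.0511
finger_force: 0.0
clock: 4.05
tool_pos: [0.4389, -0.1571, 0.0557]
orientation: [179.9, -0.0, 46.2]
ft_force: [-1.0, -0.4, 6.3]
width: 0.0132
finger_force: 59.8
```

```bash

python3 -m pendant '[{"x":0,"y":0,"z":-0.01,"wx":0,"wy":0,"wz":0},{"x":0,"y":0,"z":-0.03,"wx":0,"wy":0,"wz":0},{"x":0,"y":0,"z":-0.06,"wx":0,"wy":0,"wz":0},{"x":0,"y":0,"z":-0.1,"wx":0,"wy":0,"wz":0},{"x":0,"y":0,"z":-0.15,"wx":0,"wy":0,"wz":0},{"x":0,"y":0,"z":-0.2,"wx":0,"wy":0,"wz":0},{"x":0,"y":0,"z":-0.25,"wx":0,"wy":0,"wz":0},{"x":0,"y":0,"z":-0.28,"wx":0,"wy":0,"wz":0},{"x":0,"y":0,"z":-0.3,"wx":0,"wy":0,"wz":0},{"x":0,"y":0,"z":-0.3,"wx":0,"wy":0,"wz":0}]' 0.0 60
python3 - <<'E'
from h import *
p,_=pose(); im=r.grab_frame('wrist')
for t in('rotor','rotor_grip'): print(t,[(round(d['score'],2),np.round(d['location'],4)) for d in r.pinpoint('wrist',t)[:3]])
a=rectify('wrist',im,[p[0],p[1],p[2]-.005],.06,300)
cv2.imwrite('pics/d.png',np.hstack([cv2.resize(im,(400,300)),a])[:,:,::-1])
to([.425,.05,.225],46.2); to([.506,.223,.225],58.6)
E
```

```text
clock: 5.05
tool_pos: [0.4389, -0.1571, 0.2062]
orientation: [179.8, -0.0, 46.2]
ft_force: [-0.0, -0.6, -2.1]
width: 0.0131
finger_force: 58.7
rotor [(0.92, array([ 0.2868, -0.1823,  0.0217])), (0.62, array([ 0.446 , -0.1532,  0.1835])), (0.32, array([ 5.585e-01, -3.860e-02,  2.000e-04]))]
rotor_grip [(0.92, array([ 0.4385, -0.152 ,  0.2196])), (0.72, array([ 0.2892, -0.1823,  0.0657]))]
xyz [ 0.2807 -0.3035 -0.0423] w [-0.0016  0.0004 -0.0002]
xyz [ 0.6425 -0.4261 -0.0423] w [-0.0016  0.0002 -0.1379]
```

View pics/d.png

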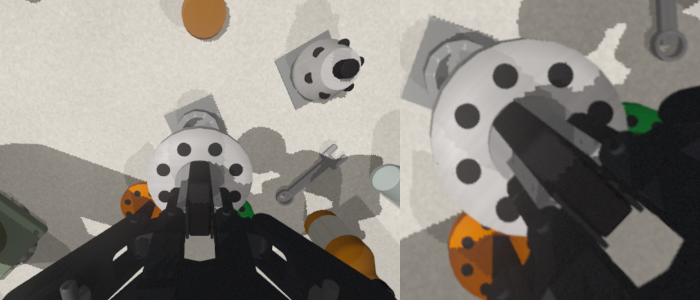

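```bash

python3 -m pendant '[{"x":0.03,"y":-0.02,"z":-0.01,"wx":0,"wy":0,"wz":0},{"x":0.09,"y":-0.06,"z":-0.02,"wx":0,"wy":0,"wz":0},{"x":0.16,"y":-0.108,"z":-0.03,"wx":0,"wy":0,"wz":-0.01},{"x":0.235,"y":-0.158,"z":-0.042,"wx":0,"wy":0,"wz":-0.02},{"x":0.31,"y":-0.208,"z":-0.042,"wx":0,"wy":0,"wz":-0.03},{"x":0.385,"y":-0.259,"z":-0.042,"wx":0,"wy":0,"wz":-0.04},{"x":0.46,"y":-0.309,"z":-0.042,"wx":0,"wy":0,"wz":-0.05},{"x":0.53,"y":-0.356,"z":-0.042,"wx":0,"wy":0,"wz":-0.06},{"x":0.59,"y":-0.397,"z":-0.042,"wx":0,"wy":0,"wz":-0.064},{"x":0.632,"y":-0.425,"z":-0.042,"wx":0,"wy":0,"wz":-0.064}]' 0.0 60
python3 - <<'E'
from h import *
old=cv2.imread('pics/top0.png')[:,:,::-1]
p,_=pose(); im=r.grab_frame('top')
C=np.array(r.camera_info('top')['world_to_cam']); print('cam',(-C[:3,:3].T@C[:3,3]).round(3))
print('pose',p)
for t in('rotor','rotor_grip'): print(t,[(round(d['score'],2),np.round(d['location'],4)) for d in r.pinpoint('top',t)[:2]])
g=rectify('top',old,[.506,.223,.1],.04,400); b=rectify('top',im,[p[0],p[1],p[2]-.0057],.06,400)
cv2.imwrite('pics/e.png',np.hstack([g,b])[:,:,::-1])
E
```

```text
clock: 6.2
tool_pos: [0.5026, 0.2207, 0.2239]
orientation: [-179.9, 0.1, 52.1]
ft_force: [-0.4, -1.0, -3.8]
width: 0.0133
finger_force: 58.7
cam [0.345 0.012 1.513]
pose [0.5025911  0.22073485 0.22386365]
rotor [(0.75, array([ 0.3758, -0.2969,  0.0216])), (0.74, array([ 0.289 , -0.1825,  0.0243]))]
rotor_grip [(0.85, array([ 0.3762, -0.2969,  0.0699])), (0.73, array([0.5048, 0.2178, 0.2392]))]
```

View pics/e.png

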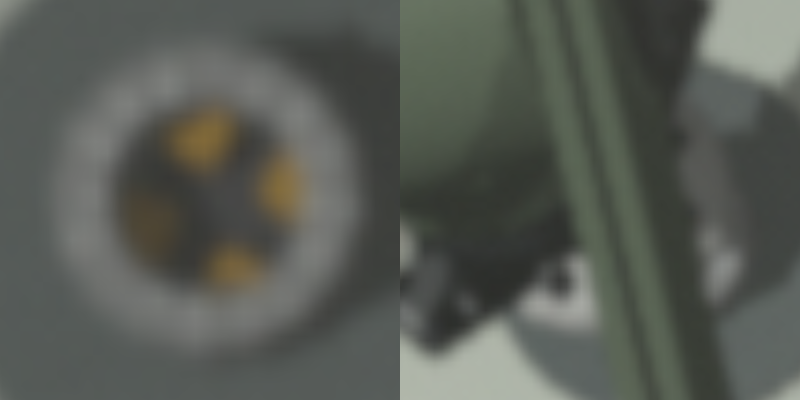

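```bash

python3 - <<'E'
from h import *
p,_=pose(); im=r.grab_frame('wrist'); np.save('w.npy',im)
a=rectify('wrist',im,[p[0],p[1],p[2]-.0057],.06,360); b=rectify('wrist',im,[.506,.2225,.1],.06,360)
cv2.imwrite('pics/f.png',np.hstack([a,b])[:,:,::-1])
E
python3 -m pendant '[{"x":0,"y":0,"z":0.01,"wx":0,"wy":0,"wz":0},{"x":0,"y":0,"z":0.03,"wx":0,"wy":0,"wz":0},{"x":0,"y":0,"z":0.05,"wx":0,"wy":0,"wz":0},{"x":0,"y":0,"z":0.07,"wx":0,"wy":0,"wz":0},{"x":0,"y":0,"z":0.09,"wx":0,"wy":0,"wz":0},{"x":0,"y":0,"z":0.105,"wx":0,"wy":0,"wz":0},{"x":0,"y":0,"z":0.113,"wx":0,"wy":0,"wz":0},{"x":0,"y":0,"z":0.116,"wx":0,"wy":0,"wz":0},{"x":0,"y":0,"z":0.116,"wx":0,"wy":0,"wz":0},{"x":0,"y":0,"z":0.116,"wx":0,"wy":0,"wz":0}]' 0.0 60
python3 - <<'E'
from h import *
p,_=pose(); im=r.grab_frame('scene'); np.save('s.npy',im); print(p)
for c in('scene',): 
  for t in('rotor','rotor_grip','seat'): print(t,[(round(d['score'],2),np.round(d['location'],4)) for d in r.pinpoint(c,t)[:4]])
C=np.array(r.camera_info('scene')['world_to_cam']); print('cam',(-C[:3,:3].T@C[:3,3]).round(3))
u=proj('scene',[[.506,.2225,.13]])[0].round().astype(int)
x0,y0=u-[50,40]; crop=cv2.resize(im[y0:y0+75,x0:x0+100],None,fx=8,fy=8,interpolation=cv2.INTER_CUBIC)
t=np.linspace(0,2*np.pi,90); ci=np.c_[np.cos(t),np.sin(t)]
off=R.from_euler('z',52.1,degrees=True).apply([.005,0,0])
for c,rad,z,col in(((.506,.2225),.03,.1,(255,0,0)),((.506,.2225),.0195,.1,(255,0,0)),(p[:2]+off[:2],.042,p[2]-.0057,(0,255,0)),(p[:2]+off[:2],.042,p[2]-.0257,(0,255,255))):
    P=np.c_[ci*rad+np.array(c),np.full(90,z)]
    cv2.polylines(crop,[(((proj('scene',P)-[x0,y0]+.5)*8)).astype(np.int32)],True,col,1)
cv2.imwrite('pics/g.png',crop[:,:,::-1])
E
```

```text
clock: 7.4
tool_pos: [0.504, 0.2185, 0.1683]
orientation: [180.0, -0.0, 52.0]
ft_force: [0.5, 0.5, -3.0]
width: 0.0131
finger_force: 58.7
[0.50404682 0.21849409 0.16832624]
rotor [(0.63, array([ 0.2914, -0.1819,  0.0249])), (0.61, array([0.5062, 0.218 , 0.1443]))]
rotor_grip [(0.92, array([0.5067, 0.2215, 0.1886])), (0.65, array([ 0.3756, -0.2958,  0.0646]))]
seat [(0.64, array([0.5053, 0.2265, 0.0979])), (0.2, array([ 6.198e-01, -4.473e-01, -3.000e-04]))]
cam [ 1.217 -0.6    0.966]
```

View pics/f.png

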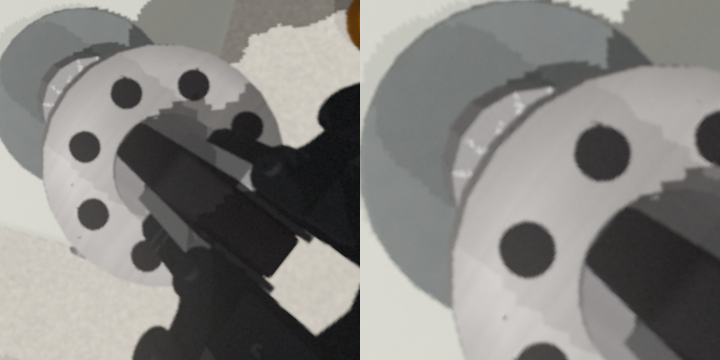

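View pics/g.png

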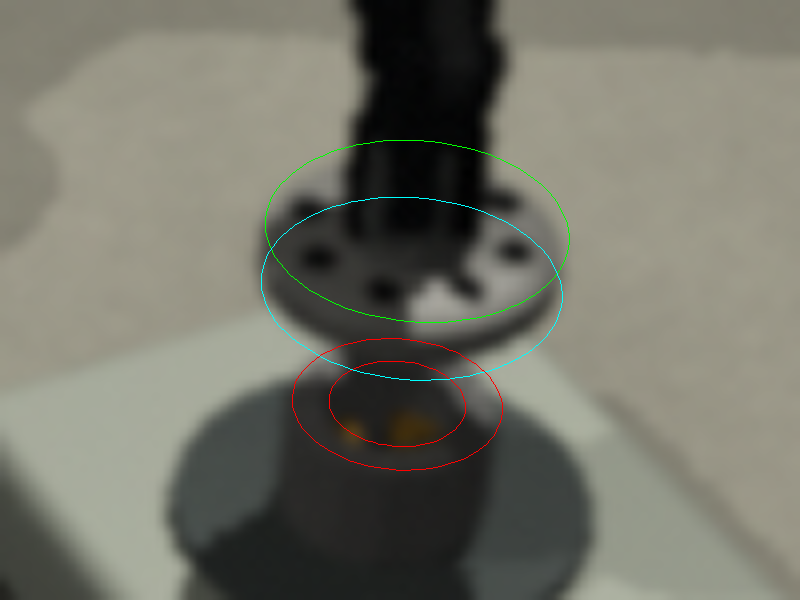

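```bash

python3 -m pendant '[{"x":-0.0016,"y":0,"z":0,"wx":0,"wy":0,"wz":0},{"x":-0.0032,"y":0,"z":0.005,"wx":0,"wy":0,"wz":0},{"x":-0.0032,"y":0,"z":0.015,"wx":0,"wy":0,"wz":0},{"x":-0.0032,"y":0,"z":0.025,"wx":0,"wy":0,"wz":0},{"x":-0.0032,"y":0,"z":0.034,"wx":0,"wy":0,"wz":0},{"x":-0.0032,"y":0,"z":0.042,"wx":0,"wy":0,"wz":0},{"x":-0.0032,"y":0,"z":0.048,"wx":0,"wy":0,"wz":0},{"x":-0.0032,"y":0,"z":0.053,"wx":0,"wy":0,"wz":0},{"x":-0.0032,"y":0,"z":0.056,"wx":0,"wy":0,"wz":0},{"x":-0.0032,"y":0,"z":0.058,"wx":0,"wy":0,"wz":0}]' 0.0 60

```

```text
clock: 8.6
tool_pos: [0.5027, 0.2171, 0.1387]
orientation: [-180.0, 0.0, 51.9]
ft_force: [0.7, -1.3, -2.3]
width: 0.0131
finger_force: 58.8
```

```bash

python3 -m pendant '[{"x":0,"y":0,"z":0.001,"wx":0,"wy":0,"wz":0},{"x":0,"y":0,"z":0.002,"wx":0,"wy":0,"wz":0},{"x":0,"y":0,"z":0.003,"wx":0,"wy":0,"wz":0},{"x":0,"y":0,"z":0.004,"wx":0,"wy":0,"wz":0},{"x":0,"y":0,"z":0.005,"wx":0,"wy":0,"wz":0},{"x":0,"y":0,"z":0.006,"wx":0,"wy":0,"wz":0},{"x":0,"y":0,"z":0.007,"wx":0,"wy":0,"wz":0},{"x":0,"y":0,"z":0.008,"wx":0,"wy":0,"wz":0},{"x":0,"y":0,"z":0.009,"wx":0,"wy":0,"wz":0},{"x":0,"y":0,"z":0.01,"wx":0,"wy":0,"wz":0}]' 0.0 60

```

```text
clock: 9.6
tool_pos: [0.5028, 0.2172, 0.1343]
orientation: [180.0, -0.0, 51.9]
ft_force: [-1.5, 0.1, 1.3]
width: 0.0132
finger_force: 59.3
```

```bash

python3 -m pendant '[{"x":0,"y":0,"z":0.001,"wx":0,"wy":0,"wz":0},{"x":0,"y":0,"z":0.002,"wx":0,"wy":0,"wz":0},{"x":0,"y":0.0002,"z":0.002,"wx":0,"wy":0,"wz":-0.01},{"x":0,"y":0.0003,"z":0.002,"wx":0,"wy":0,"wz":-0.02},{"x":0,"y":0.0005,"z":0.002,"wx":0,"wy":0,"wz":-0.03},{"x":0,"y":0.0006,"z":0.002,"wx":0,"wy":0,"wz":-0.04},{"x":0,"y":0.0008,"z":0.002,"wx":0,"wy":0,"wz":-0.05},{"x":0,"y":0.0009,"z":0.002,"wx":0,"wy":0,"wz":-0.06},{"x":0,"y":0.0009,"z":0.002,"wx":0,"wy":0,"wz":-0.06},{"x":0,"y":0.0009,"z":0.002,"wx":0,"wy":0,"wz":-0.06}]' 0.0 60

```

```text
clock: 10.6
tool_pos: [0.5028, 0.2167, 0.1325]
orientation: [-180.0, 0.0, 57.3]
ft_force: [0.1, -0.3, -3.6]
width: 0.0131
finger_force: 58.8
```

```bash

python3 -m pendant '[{"x":0,"y":0.0001,"z":0,"wx":0,"wy":0,"wz":-0.01},{"x":0,"y":0.0001,"z":0.001,"wx":0,"wy":0,"wz":-0.01},{"x":0,"y":0.0001,"z":0.002,"wx":0,"wy":0,"wz":-0.01},{"x":0,"y":0.0001,"z":0.003,"wx":0,"wy":0,"wz":-0.01},{"x":0,"y":0.0001,"z":0.004,"wx":0,"wy":0,"wz":-0.01},{"x":0,"y":0.0001,"z":0.005,"wx":0,"wy":0,"wz":-0.01},{"x":0,"y":0.0001,"z":0.006,"wx":0,"wy":0,"wz":-0.01},{"x":0,"y":0.0001,"z":0.007,"wx":0,"wy":0,"wz":-0.01},{"x":0,"y":0.0001,"z":0.007,"wx":0,"wy":0,"wz":-0.01},{"x":0,"y":0.0001,"z":0.007,"wx":0,"wy":0,"wz":-0.01}]' 0.0 60

```

```text
clock: 11.6
tool_pos: [0.5031, 0.2168, 0.1293]
orientation: [180.0, -0.0, 58.2]
ft_force: [-0.4, 0.1, -2.9]
width: 0.0132
finger_force: 58.8
```

```bash

python3 -m pendant '[{"x":0,"y":0,"z":0.0006,"wx":0,"wy":0,"wz":0},{"x":0,"y":0,"z":0.0012,"wx":0,"wy":0,"wz":0},{"x":0,"y":0,"z":0.0018,"wx":0,"wy":0,"wz":0},{"x":0,"y":0,"z":0.0024,"wx":0,"wy":0,"wz":0},{"x":0,"y":0,"z":0.003,"wx":0,"wy":0,"wz":0},{"x":0,"y":0,"z":0.0036,"wx":0,"wy":0,"wz":0},{"x":0,"y":0,"z":0.0042,"wx":0,"wy":0,"wz":0},{"x":0,"y":0,"z":0.0048,"wx":0,"wy":0,"wz":0},{"x":0,"y":0,"z":0.005,"wx":0,"wy":0,"wz":0},{"x":0,"y":0,"z":0.005,"wx":0,"wy":0,"wz":0}]' 0.0 60

```

```text
clock: 12.6
tool_pos: [0.503, 0.2168, 0.1268]
orientation: [-180.0, 0.0, 58.2]
ft_force: [0.1, -1.4, -3.2]
width: 0.0131
finger_force: 58.8
```

```bash

python3 -m pendant '[{"x":0,"y":0,"z":0.0003,"wx":0,"wy":0,"wz":0},{"x":0,"y":0,"z":0.0006,"wx":0,"wy":0,"wz":0},{"x":0,"y":0,"z":0.0009,"wx":0,"wy":0,"wz":0},{"x":0,"y":0,"z":0.0012,"wx":0,"wy":0,"wz":0},{"x":0,"y":0,"z":0.0015,"wx":0,"wy":0,"wz":0},{"x":0,"y":0,"z":0.0018,"wx":0,"wy":0,"wz":0},{"x":0,"y":0,"z":0.002,"wx":0,"wy":0,"wz":0},{"x":0,"y":0,"z":0.002,"wx":0,"wy":0,"wz":0},{"x":0,"y":0,"z":0.002,"wx":0,"wy":0,"wz":0},{"x":0,"y":0,"z":0.002,"wx":0,"wy":0,"wz":0}]' 0.0 60

```

```text
clock: 13.6
tool_pos: [0.503, 0.2168, 0.1258]
orientation: [-180.0, -0.0, 58.2]
ft_force: [0.6, 0.5, -2.9]
width: 0.013
finger_force: 58.8
```

```bash

python3 -m pendant '[{"x":0,"y":0,"z":0.0002,"wx":0,"wy":0,"wz":0},{"x":0,"y":0,"z":0.0004,"wx":0,"wy":0,"wz":0},{"x":0,"y":0,"z":0.0006,"wx":0,"wy":0,"wz":0},{"x":0,"y":0,"z":0.0008,"wx":0,"wy":0,"wz":0},{"x":0,"y":0,"z":0.001,"wx":0,"wy":0,"wz":0},{"x":0,"y":0,"z":0.0012,"wx":0,"wy":0,"wz":0},{"x":0,"y":0,"z":0.0014,"wx":0,"wy":0,"wz":0},{"x":0,"y":0,"z":0.0014,"wx":0,"wy":0,"wz":0},{"x":0,"y":0,"z":0.0014,"wx":0,"wy":0,"wz":0},{"x":0,"y":0,"z":0.0014,"wx":0,"wy":0,"wz":0}]' 0.0 60

```

```text
clock: 14.6
tool_pos: [0.5031, 0.2168, 0.1257]
orientation: [180.0, 0.0, 58.2]
ft_force: [-3.0, -1.7, 4.8]
width: 0.0129
finger_force: 60.0
```

```bash

python3 -m pendant '[{"x":0,"y":0,"z":-0.0004,"wx":0,"wy":0,"wz":0},{"x":0,"y":0,"z":-0.0008,"wx":0,"wy":0,"wz":0},{"x":0,"y":0,"z":-0.001,"wx":0,"wy":0,"wz":0},{"x":0,"y":0,"z":-0.001,"wx":0,"wy":0,"wz":0},{"x":0,"y":0,"z":-0.001,"wx":0,"wy":0,"wz":0},{"x":0,"y":0,"z":-0.001,"wx":0,"wy":0,"wz":0},{"x":0,"y":0,"z":-0.001,"wx":0,"wy":0,"wz":0},{"x":0,"y":0,"z":-0.001,"wx":0,"wy":0,"wz":0},{"x":0,"y":0,"z":-0.001,"wx":0,"wy":0,"wz":0},{"x":0,"y":0,"z":-0.001,"wx":0,"wy":0,"wz":0}]' 0.0 20
python3 -m pendant '[{"x":0,"y":0,"z":0,"wx":0,"wy":0,"wz":0},{"x":0,"y":0,"z":0,"wx":0,"wy":0,"wz":0},{"x":0,"y":0,"z":0,"wx":0,"wy":0,"wz":0},{"x":0,"y":0,"z":0,"wx":0,"wy":0,"wz":0},{"x":0,"y":0,"z":0,"wx":0,"wy":0,"wz":0},{"x":0,"y":0,"z":0,"wx":0,"wy":0,"wz":0},{"x":0,"y":0,"z":0,"wx":0,"wy":0,"wz":0},{"x":0,"y":0,"z":0,"wx":0,"wy":0,"wz":0},{"x":0,"y":0,"z":0,"wx":0,"wy":0,"wz":0},{"x":0,"y":0,"z":0,"wx":0,"wy":0,"wz":0}]' 0.6 20
python3 -m pendant '[{"x":0,"y":0,"z":-0.02,"wx":0,"wy":0,"wz":0},{"x":0,"y":0,"z":-0.05,"wx":0,"wy":0,"wz":0},{"x":0,"y":0,"z":-0.09,"wx":0,"wy":0,"wz":0},{"x":0,"y":0,"z":-0.14,"wx":0,"wy":0,"wz":0},{"x":-0.05,"y":0,"z":-0.19,"wx":0,"wy":0,"wz":0},{"x":-0.1,"y":0.05,"z":-0.22,"wx":0,"wy":0,"wz":0},{"x":-0.15,"y":0.1,"z":-0.24,"wx":0,"wy":0,"wz":0},{"x":-0.2,"y":0.15,"z":-0.24,"wx":0,"wy":0,"wz":0},{"x":-0.22,"y":0.18,"z":-0.24,"wx":0,"wy":0,"wz":0},{"x":-0.22,"y":0.2,"z":-0.24,"wx":0,"wy":0,"wz":0}]' 0.6 20
python3 - <<'E'
from h import *
im=r.grab_frame('scene')
for t in('rotor','rotor_grip'): print(t,[(round(d['score'],2),np.round(d['location'],4)) for d in r.pinpoint('scene',t)[:4]])
u=proj('scene',[[.506,.2215,.1]])[0].round().astype(int); x0,y0=u-[50,38]
crop=cv2.resize(im[y0:y0+75,x0:x0+100],None,fx=6,fy=6,interpolation=cv2.INTER_CUBIC)
t=np.linspace(0,2*np.pi,90)
for z in(.1,.12):
    P=np.c_[.506+.042*np.cos(t),.2215+.042*np.sin(t),np.full(90,z)]
    cv2.polylines(crop,[((proj('scene',P)-[x0,y0]+.5)*6).astype(np.int32)],True,(0,255,0),1)
cv2.imwrite('pics/h.png',crop[:,:,::-1])
E
```

```text
clock: 15.6
tool_pos: [0.503, 0.2168, 0.1257]
orientation: [-180.0, 0.0, 58.2]
ft_force: [-3.7, -0.8, 4.6]
width: 0.0132
finger_force: 60.0
clock: 16.6
tool_pos: [0.5031, 0.2168, 0.1256]
orientation: [180.0, -0.0, 58.2]
ft_force: [-0.9, 1.1, 0.2]
width: 0.051
finger_force: 0.0
clock: 17.6
tool_pos: [0.5308, 0.0688, 0.2467]
orientation: [179.9, -0.0, 58.1]
ft_force: [-0.5, 1.3, -0.8]
width: 0.0517
finger_force: 0.0
rotor [(0.98, array([ 0.2904, -0.1773,  0.0256])), (0.89, array([0.5056, 0.2221, 0.1008])), (0.72, array([ 0.3759, -0.2956,  0.0289]))]
rotor_grip [(0.74, array([0.508 , 0.2179, 0.1444])), (0.71, array([ 0.2919, -0.1844,  0.0637])), (0.58, array([ 0.3765, -0.299 ,  0.0667]))]
```

View pics/h.png

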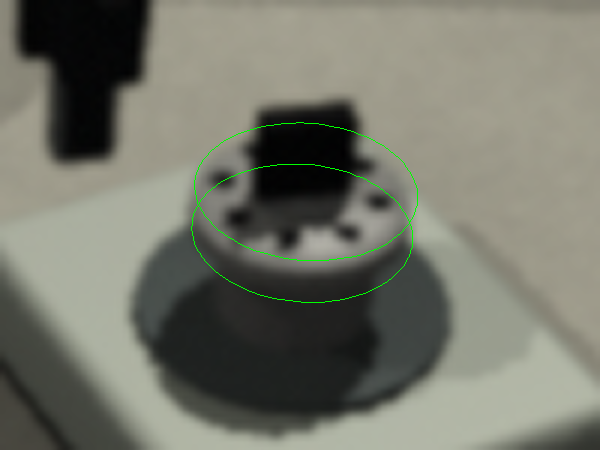

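The picture shows the rotor level on the collar, with its disc centred near (300,195) and the fingers well clear at the upper left. The measured stop is 70.0 mm above the stand grasp, which is exactly home height.

```bash
python3 -c "from workcell import r; print(r.sign_off())"
```

```text
the job is handed in; nothing more can be done
None
```

The eight-hole rotor is keyed, home and level on the drive collar and released, contact readings stayed under about 10 N, nothing else was handled, and the job was handed in at about 18 s.

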